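Slide the battery caddy into its parking bay

ROBOT

A 6-joint arm with a two-finger parallel gripper is mounted at the origin on a cart in front of the work surface, level with it; the furniture and walls round the work are solid. World frame = base frame: x ahead of the robot, y to its left, z up, the work surface at z = 0. Lengths are in mm, angles in rad, forces in N, time in s.
With the tool pointing down it reaches from about 400 to 925 mm from the base axis. Payload 12.5 kg.
Tool frame: the origin (TCP) lies at the very end of the fingers, on their centre line; the grasp point (between the pads) lies env.grip_point_offset behind it (env.grip_point_offset is the distance from the TCP to the grasp point, in mm); y points along the fingers, z is the direction in which the jaws open and shut, and the axes are right-handed (so a half turn about y gives the same grasp; the last joint's range is limited). The gripper opens to 95 mm and grips with 3 to 60 N. Pads are 20 mm wide; open, the fingers measure 119 mm over their backs; the gripper's body (75 mm by 180 mm) begins 59 mm behind the grasp point.
Start: joints at [1.069, 0.491, 1.559, -0, 1.092, -0.106], TCP at [240.952, 576.705, 214.661] pointing down, gripper open.
Joint ranges: [-3.1, 3.1], [-0.84, 2.19], [0.05, 2.79], [-1.13, 4.28], [0.06, 2.93], [-2.69, 2.69]. Speed limits (rad/s): [2.22, 2.22, 2.79, 3.14, 3.14, 3.14].

INTERFACE

Orientations are given as [roll, pitch, yaw] about the fixed x, y, z axes, in that order (R = Rz(yaw) Ry(pitch) Rx(roll)).
In Python, from cell import readout, read_camera, env, nets gives the robot as it stands.
- The arm moves only by the tool apply_moves, never from a script. Its argument "increments" is a list of rows, each a list of 3 entries, a list of its own where there are three numbers: the shift along the tool's x, y, z in cm, then the turn, a rotation vector about the tool's x, y, z in degrees, then the finger opening in cm, from 0 to 9.51. A call has exactly 5 rows; each row shifts and turns the pose as measured when the row begins, along the tool's axes as they then stand; what a row does not reach is not made up. A row lasts 1/8 s, in which the tool goes at most 62.5 mm and 10.7 degrees, less where a joint would pass 70% of its speed; a pose out of reach is approached as far as the arm can. A call with a gripper value outside its range is refused whole. The fingers move at their own pace and stop on an object; the grip force is fixed at half the most. Time passes only in rows, so rows that do not move let the fingers close, or fill a call up. It gives the time, the measured TCP pose, the force and the opening at its end, in the units of the state.
- readout.state(): the state, without advancing time (a new reading comes with each control period).
- read_camera(name): name is "scene" or "top" or "wrist"; returns a dict with "img" (400x640x3 uint8, red, green, blue), "vfov" (degrees; the focal length in pixels is half the picture's height over the tangent of half this angle, whatever the lens; pixels are square), "cx", "cy" (the principal point, pixels), "rvec" (rotation vector, rad) and "tvec" (3), from world to camera coordinates, as OpenCV has them; the wrist camera has in their place "mount" (4x4, takes a point from camera to tool coordinates, whose origin is the TCP and whose axes are the tool frame's). Camera axes: x right, y down, z forward; pixel columns grow to the right and rows downward; lengths in mm; the calibration is good to about 2 mm. A picture is of the moment at which its call begins: read the wrist's pose just before it. There is no depth.
- env.job_done(): hands the job in, once; it reports no verdict.
Trained networks look in a picture, given as the dict that the camera call returned (one of the last four; its "shot" number tells which), for a name from the list of things; names that differ only in an ending like _2 or _b are one class to them, and where a whole thing is asked for, a point or a joint stands for the part that bears it (a point fixed in the world has none). Each returns a list of dicts, best first, with "confidence" (0 to 1); they miss things now and then, are a little off and sometimes report something else, mostly with a low value. They report only what shows in the picture. A call takes as long as a camera call. They do not tell look-alikes from the thing itself.
- nets.look_for(picture, thing): "point" ([x, y, z] in mm, in the coordinates of the camera as it stood for that picture, good to about 4 mm: the middle of the surface that is visible of it).
- nets.mark_of(picture, thing): "point" ([x, y, z] in mm, in the coordinates of the camera as it stood for that picture, good to about 4 mm: a listed point, or the origin of a listed thing).
The state is a dict: "t": time; "joints": joint angles; "qvel": joint speeds; "tau": joint torques, N m; "eef_pos": TCP position; "tcp_rot": TCP orientation; "ft_force": force on the tool from outside, world axes, zero at the start; "moment": the same for the moment, N m; "opening": opening from 0.0 (shut) to 1.0 (fully open).
Only numpy, scipy, OpenCV 4.12 (cv2) and the standard library are available. Lean on these libraries where they do the work, as an engineer would, in place of code of your own. Each camera call takes 0.05 s, during which the arm holds its last target. There are 200 camera calls.

TASK

Push the heavy battery caddy across the bench into the yellow parking bay, until its far side rests square against the rubber bumpers of the stop; it starts to the left of the bay and has to be slid into line with it. It is top-heavy and stands on grippy feet: push it with the fingertips low on its grey case, so that it slides and stays upright, never lift it, and do not touch the two battery packs or the carry handle. Leave the blue tub, the green bottle and the jar standing where they are.

Things in the scene. Friction and masses are not known exactly. Their poses are not given: they have to be found in the camera images.
- caddy: loose battery caddy: 1.2 kg (+-30%), slides at 5 to 15 N, case smooth. Grey case 100 mm (x) by 114 mm (y), 6 to 60 mm above the bench, on 4 rubber feet set in (rims at x +-26, y +-49 mm): a push below 35 mm height slides it, higher may tip it. Origin: centre of its underside, on the bench. +x side goes to the stop. Starts 70-130 mm left (+y) of the bay's middle line, before its mouth, turned up to 0.2 rad from it
- packs: fixed in the caddy, not to be touched: two black packs with blue bands side by side in y and a carry handle between. Origin: centre of their foot, 60 mm above the bench. Packs 28 mm in x, 71 mm over both in y (so the case has a 36 mm ledge before and behind them, 21 mm at the ends), top 190 mm above the bench; handle bar 14 mm thick, 70 mm long in y, top 232 mm
- bay: yellow steel bay fixed on the bench, no floor, open to -x. Origin: on the bench, midway along the stop's rubber bumper faces; x points into the stop, y across; turned up to 0.12 rad. Guides 34 mm high, 126 mm apart inside, straight from the stop to x = -62 mm, then flared 0.5 rad to a mouth 150 mm wide at x = -85 mm. Caddy home: its origin at x = -50 mm, y = 0 (+-6 mm), axes parallel to the bay's
- grease_tub: blue tub, 72 mm across and 62 mm high, loose, to the right of the work. Origin: centre of its underside
- lube_bottle: green bottle with a red spout, 42 mm across and 123 mm high, loose, left of the bay or behind it. Origin: centre of its underside
- jar_grease: glass jar with an ochre lid, 45 mm across and 100 mm high, loose, left of the bay or behind it. Origin: centre of its underside
Not all that is in view belongs to the job. There is more than one size of the bay; the job needs the larger.

How it is judged:
By the outcome, as a careful person would: the job done as asked, in the order asked, and still so for the second after the job is handed in, with the robot touching nothing.
It also fails if it takes over 72 s, if anything falls off the work surface, if the arm or the gripper's body presses on something with over 40 N, if the wrist force passes 120 N, or if a joint passes its speed limit or range.

## Working session

There is one attempt and no reset: what is moved stays moved. The work goes in short steps, Python scripts to look and compute and a tool call to move; the robot and the scene stay as the last step left them, time stands still between calls to the robot, and variables do not carry over. Pictures are saved under pics/ and viewed, about 8 in all and at most 12, crops included, and the job is handed in when it is done.

Besides the shell and the picture viewer there is one more tool, called after "Request:" by a JSON object that holds its "op" and its "data", one argument or row to a line. apply_moves: Moves the arm, as the interface text tells. Its arguments: {"type":"object","properties":{"increments":{"type":"array"}},"required":["increments"]}

```bash
ls; mkdir -p pics
cat > h.py <<'E'
import numpy as np, cv2
from scipy.spatial.transform import Rotation as R
from cell import readout, read_camera, env, nets
def K(p):
    f=p["img"].shape[0]/2/np.tan(np.radians(p["vfov"])/2)
    return np.array([[f,0,p["cx"]],[0,f,p["cy"]],[0,0,1]])
def ext(p,s=None):
    if "rvec" in p:
        return cv2.Rodrigues(np.array(p["rvec"],float))[0],np.array(p["tvec"],float).ravel()
    T=np.eye(4);T[:3,:3]=R.from_euler('xyz',s["tcp_rot"]).as_matrix();T[:3,3]=s["eef_pos"]
    M=np.linalg.inv(T@np.array(p["mount"]));return M[:3,:3],M[:3,3]
def proj(p,P,s=None):
    r,t=ext(p,s);c=(np.atleast_2d(P)@r.T+t)@K(p).T;return c[:,:2]/c[:,2:]
def w(p,c,s=None):
    r,t=ext(p,s);return r.T@(np.array(c)-t)
def pix(p,uv,z,s=None):
    r,t=ext(p,s);d=r.T@np.linalg.inv(K(p))@np.array([uv[0],uv[1],1.]);o=-r.T@t
    return o+d*(z-o[2])/d[2]
def save(p,n): cv2.imwrite("pics/"+n,p["img"][:,:,::-1])
E
python3 - <<'E'
from h import *
s=readout.state();print(s,env.grip_point_offset)
for n in("scene","top","wrist"):
    p=read_camera(n);save(p,n+"0.png")
    if n=="wrist":print(p["mount"])
    for th in("caddy","packs","bay","grease_tub","lube_bottle","jar_grease"):
        for f in("look_for","mark_of"):
            for d in getattr(nets,f)(p,th)[:3]:print(n,th,f,np.round(w(p,d["point"],s)),round(d["confidence"],2))
print(readout.state()["t"])
E
```

```text
pics
{'t': 0.0, 'joints': array([ 1.06939725e+00,  4.91554203e-01,  1.55946872e+00, -1.07076687e-05,
        1.09166139e+00, -1.05603194e-01]), 'qvel': array([ 0.00038995,  0.00055932, -0.00133637,  0.00133207, -0.00169302,
       -0.0012164 ]), 'tau': array([-3.89990397e-03, -6.12638354e+01, -2.58187115e+01,  6.91193040e-02,
        4.80989506e-02, -1.10467017e-04]), 'eef_pos': array([240.82971858, 576.47347726, 214.05843256]), 'tcp_rot': array([-1.57188290e+00,  1.05624271e-04, -3.95790999e-01]), 'ft_force': array([-0.98992437,  0.83509254, -0.29621637]), 'moment': array([-0.00749606, -0.00665722, -0.04745011]), 'opening': 1.0009225716242351} 18.8
scene caddy look_for [554. 104.  59.] 0.77
scene caddy mark_of [567. 132.  -1.] 0.86
scene packs look_for [563. 114. 150.] 0.9
scene packs look_for [554. 106.  57.] 0.33
scene packs mark_of [573. 129.  61.] 0.67
scene bay look_for [408. 174.  16.] 0.89
scene bay look_for [705.  15.  18.] 0.63
scene bay mark_of [718.  16.  -4.] 0.89
scene bay mark_of [428. 199.  -1.] 0.86
scene grease_tub look_for [ 409. -175.   57.] 0.64
scene grease_tub 
[... 578 characters left out ...]
 [711.   8.  32.] 0.56
top bay mark_of [431. 198.   1.] 0.82
top bay mark_of [718.  13.  -2.] 0.76
top grease_tub look_for [ 420. -165.   60.] 0.71
top grease_tub mark_of [ 423. -167.   -1.] 0.58
top lube_bottle look_for [615. 340.  73.] 0.79
top lube_bottle look_for [709.  10.  31.] 0.33
top lube_bottle mark_of [619. 349.  -0.] 0.73
top jar_grease look_for [776.  -1.  99.] 0.85
top jar_grease mark_of [788.  -7.  -3.] 0.71
[[ 6.34302244e-04  9.63491609e-01  2.67737775e-01 -7.54999155e+01]
 [ 2.34061578e-04 -2.67737965e-01  9.63491737e-01 -1.69932054e+02]
 [ 9.99999771e-01 -5.48477844e-04 -3.95343158e-04  6.02493464e-01]
 [ 0.00000000e+00  0.00000000e+00  0.00000000e+00  1.00000000e+00]]
1.95
```

View pics/top0.png

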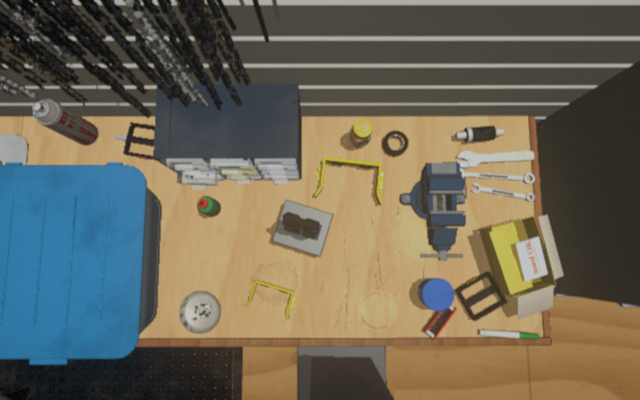

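View pics/scene0.png

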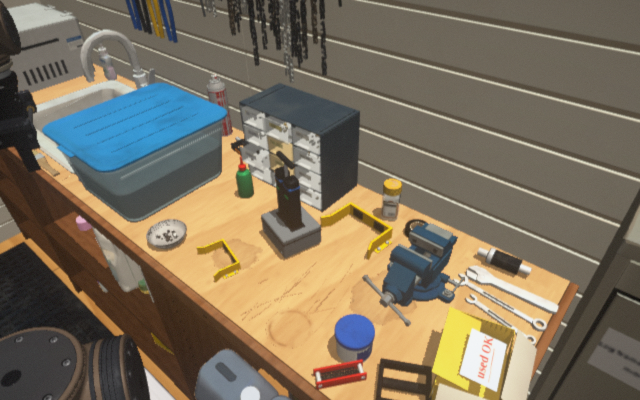

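The top view shows the big bay at (350,165), with its left guide near (320,180) and right guide near (381,185). The caddy is at (303,228), the jar at (362,132) behind the bay, and the bottle at (208,206). The small decoy bay is at (272,295). I'll measure the yaws from an enlarged crop.

Run:
```python
from h import *
p=read_camera("top")
c=p["img"][140:270,240:400,::-1];cv2.imwrite("pics/crop1.png",cv2.resize(c,None,fx=5,fy=4.6,interpolation=cv2.INTER_CUBIC))
hsv=cv2.cvtColor(p["img"],cv2.COLOR_RGB2HSV)
m=cv2.inRange(hsv,(22,120,90),(35,255,255));m[:150]=0;m[210:]=0;m[:,:305]=0;m[:,395:]=0
ys,xs=np.nonzero(m);print(len(xs),xs.min(),xs.max(),ys.min(),ys.max())
# stop bar: centroid of rows per column
for u in range(325,383,6):
    k=ys[xs==u];print(u,k.min() if len(k) else None,k.max() if len(k) else None)
def box(x,y,yaw,L,z):
    c,s=np.cos(yaw),np.sin(yaw);return np.array([[x+c*a-s*b,y+s*a+c*b,z] for a,b in L])
print(np.round(proj(p,[[718,14,34],[569,129,60],[569,129,0]])))
# caddy top: gray low saturation
g=cv2.inRange(hsv,(0,0,70),(180,60,200));g[:195]=0;g[262:]=0;g[:,:262]=0;g[:,340:]=0
cs=max(cv2.findContours(g,0,1)[0],key=cv2.contourArea);h=cv2.convexHull(cs)
q=cv2.boxPoints(cv2.minAreaRect(h));print(q)
print(np.round([pix(p,a,60) for a in q]))
```

```text
591 314 384 156 203
325 156 164
331 157 160
337 158 161
343 159 162
349 159 162
355 160 163
361 160 164
367 161 165
373 162 165
379 163 201
[[352. 163.]
 [303. 226.]
 [304. 228.]]
[[271.67    241.21158]
 [285.0151  198.95215]
 [332.8262  214.05038]
 [319.4811  256.3098 ]]
[[536. 199.  60.]
 [631. 170.  60.]
 [596.  62.  60.]
 [502.  92.  60.]]
```

View pics/crop1.png

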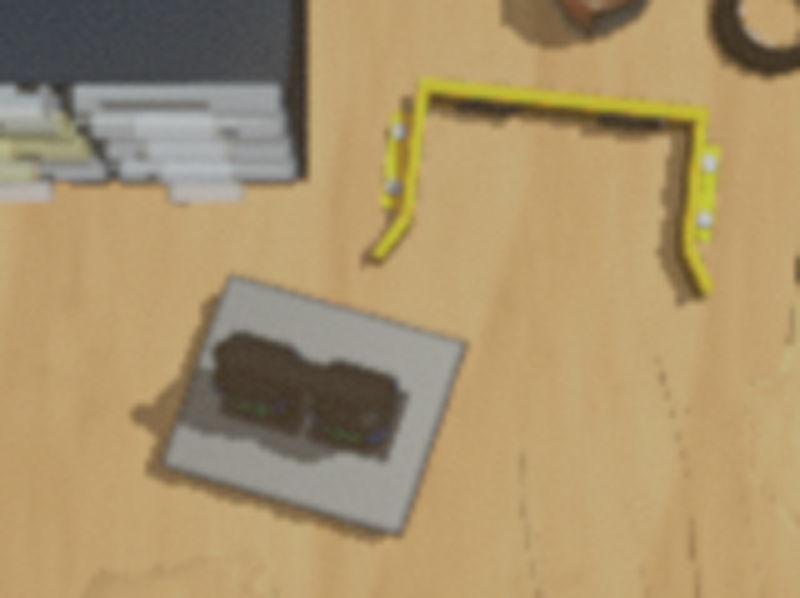

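```bash
cat >> h.py <<'E'
B=np.array([718.,14.]);BY=-0.12
def rz(a):return np.array([[np.cos(a),-np.sin(a)],[np.sin(a),np.cos(a)]])
def tobay(P):return rz(BY).T@(np.array(P)[:2]-B)
def frombay(x,y):return rz(BY)@np.array([x,y])+B
def go(bx,by,z,relyaw,tilt):
    """needed move to TCP at bay (bx,by),z ; tool x along bay-yaw+relyaw, tool leaning back by tilt"""
    s=readout.state();Rc=R.from_euler('xyz',s["tcp_rot"])
    Rt=R.from_euler('z',BY+relyaw)*R.from_euler('x',-np.pi/2)*R.from_euler('z',-tilt)
    P=np.array([*frombay(bx,by),z]);d=P-s["eef_pos"]
    print("t",round(s["t"],2),"bay",np.round(tobay(s["eef_pos"]),1),"z",round(s["eef_pos"][2],1),"F",np.round(s["ft_force"],1),"op",round(float(s["opening"]),2))
    print(" rotvec deg",np.round(np.degrees((Rc.inv()*Rt).as_rotvec()),2)," shift cm cur axes",np.round(Rc.inv().apply(d)/10,2)," target axes",np.round(Rt.inv().apply(d)/10,2))
    print(" lean dir (back of tool, world)",np.round(-Rt.as_matrix()[:,1],2))
def caddy():
    p=read_camera("top");hsv=cv2.cvtColor(p["img"],cv2.COLOR_RGB2HSV)
    return p,hsv
E
python3 - <<'E'
from h import *
p=read_camera("top")
sc=lambda a,b:(240+a/5,140+b/4.6)
for n,a,b,z in[("Lguide in",412,213,34),("Rguide in",686,238,34),("stop L in",428,100,34),("stop R in",690,125,34),("cab",303,178,0),("cab",303,178,100),("mouthL",372,258,34),("mouthR",707,292,34),("cabtop",303,80,0)]:
    P=pix(p,sc(a,b),z);print(n,np.round(P),np.round(tobay(P)))
c=[pix(p,sc(a,b),60) for a,b in((232,276),(467,344),(402,533),(163,465))]
print("caddy",tobay(np.mean(c,0)),[np.round(tobay(x)) for x in c])
go(-170,190,200,-np.pi/2,np.radians(15))
E
```

```text
Lguide in [664.  85.  34.] [-62.  64.]
Rguide in [651. -43.  34.] [-60. -64.]
stop L in [722.  77.  34.] [-3. 63.]
stop R in [709. -46.  34.] [ -2. -60.]
cab [688. 136.   0.] [-44. 118.]
cab [670. 133. 100.] [-62. 113.]
mouthL [641. 103.  34.] [-87.  79.]
mouthR [623. -52.  34.] [-86. -77.]
cabtop [740. 137.   0.] [  8. 124.]
caddy [-164.86109123   95.36788827] [array([-107.,  141.]), array([-128.,   32.]), array([-222.,   50.]), array([-202.,  159.])]
t 2.05 bay [-541.   501.6] z 214.6 F [-0.4  0.  -0.4] op 1.01
 rotvec deg [ -9.71  73.75 -12.84]  shift cm cur axes [ 44.18   1.46 -19.88]  target axes [29.71  9.48 37.1 ]
 lean dir (back of tool, world) [0.03 0.26 0.97]
```

Request:
{"op": "apply_moves", "data": {
  "increments": [
    [[0,-2.5,0],[0,10,0],4],
    [[0,-2.5,0],[0,10,0],4],
    [[0,-2.5,0],[0,10,0],4],
    [[0,-2.5,0],[0,10,0],4],
    [[0,-2.5,0],[0,10,0],4]
  ]
}}

```text
t: 2.68
eef_pos: [240.7, 576.1, 341.3]
tcp_rot: [-1.574, -0.003, -1.295]
ft_force: [0.9, 0.8, -0.7]
opening: 0.531
```

```bash
python3 -c "
from h import *
go(-172,195,330,-np.pi/2,0)
print(readout.state()['joints'])"
```

```text
t 2.67 bay [-541.2  500.9] z 341.3 F [ 0.9  0.8 -0.7] op 0.53
 rotvec deg [ 0.14 22.66  0.21]  shift cm cur axes [42.45  1.19 22.29]  target axes [30.59  1.13 36.92]
 lean dir (back of tool, world) [-0. -0.  1.]
[1.06935292e+00 3.98952219e-01 1.37283388e+00 2.58074015e-05
 1.37419578e+00 7.93823700e-01]
```

Request:
{"op": "apply_moves", "data": {
  "increments": [
    [[4.5,0,0.5],[0,7.5,0],4],
    [[4.5,0,1],[0,7.5,0],4],
    [[4.5,0,2],[0,7.5,0],4],
    [[4.5,0,3.5],[0,0,0],4],
    [[4,0,4],[0,0,0],4]
  ]
}}

```text
t: 3.3
eef_pos: [358.4, 348.5, 343.4]
tcp_rot: [-1.57, 0.0, -1.698]
ft_force: [0.6, 0.8, -0.5]
opening: 0.423
```

```bash
python3 -c "
from h import *
go(-172,195,330,-np.pi/2,0)
print(readout.state()['joints'])"
```

```text
t 3.3 bay [-397.  289.] z 343.4 F [ 0.6  0.8 -0.5] op 0.42
 rotvec deg [-0.04 -0.43  0.  ]  shift cm cur axes [ 9.23  1.36 22.57]  target axes [ 9.4   1.34 22.5 ]
 lean dir (back of tool, world) [-0. -0.  1.]
[ 6.39382440e-01  1.94180861e-01  1.66228348e+00 -5.11809296e-04
  1.28461812e+00  7.67005348e-01]
```

Request:
{"op": "apply_moves", "data": {
  "increments": [
    [[1.8,0.2,4.5],[0,0,0],4],
    [[1.8,0.2,4.5],[0,0,0],4],
    [[1.8,0.2,4.5],[0,0,0],4],
    [[1.8,0.2,4.5],[0,0,0],4],
    [[1.8,0.2,4.5],[0,0,0],4]
  ]
}}

```text
t: 3.92
eef_pos: [575.9, 224.2, 335.4]
tcp_rot: [-1.567, 0.002, -1.7]
ft_force: [1.1, 0.2, 0.2]
opening: 0.421
```

Run:
```python
from h import *
go(-172,185,150,-np.pi/2,np.radians(15))
s=readout.state();p=read_camera("wrist");save(p,"w1.png");print(np.round(tobay(w(p,nets.mark_of(p,"caddy")[0]["point"],s))) if nets.mark_of(p,"caddy") else None)
for th in("lube_bottle","bay"):
  print(th,[np.round(tobay(w(p,d["point"],s))) for d in nets.mark_of(p,th)])
```

```text
t 3.92 bay [-166.3  191.6] z 335.4 F [1.1 0.2 0.2] op 0.42
 rotvec deg [ -0.13  -0.53 -15.12]  shift cm cur axes [ 0.71 18.54 -0.63]  target axes [-4.16 18.08 -0.57]
 lean dir (back of tool, world) [0.03 0.26 0.97]
None
lube_bottle [array([-137.,  322.])]
bay [array([-308.,  153.])]
```

View pics/w1.png

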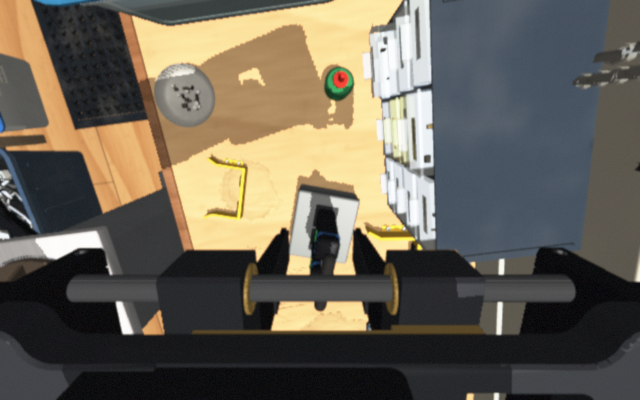

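The wrist view has the caddy at (325,225), the bottle at (338,83), and the cabinet's drawer fronts and handles along columns 365–400. Next I check how far the handles stick out.

Run:
```python
from h import *
s=readout.state();p=read_camera("wrist")
for uv in((363,65),(375,128),(383,175),(390,210),(413,243)):
  print(uv,[np.round(pix(p,uv,z,s)) for z in(0,60,120,180)])
q=read_camera("scene");c=q["img"][80:210,220:370,::-1];cv2.imwrite("pics/sc.png",cv2.resize(c,None,fx=5,fy=4.5,interpolation=cv2.INTER_CUBIC))
# projected body end corner, when low, into scene crop
for y in(175,190,215):
  for z in(95,150,200):
    a=proj(q,[[*frombay(-82,y),z]])[0];print(y,z,np.round([(a[0]-220)*5,(a[1]-80)*4.5]))
```

```text
(363, 65) [array([664., 377.,   0.]), array([654., 368.,  60.]), array([645., 358., 120.]), array([635., 349., 180.])]
(375, 128) [array([675., 277.,   0.]), array([664., 280.,  60.]), array([653., 283., 120.]), array([643., 285., 180.])]
(383, 175) [array([683., 196.,   0.]), array([671., 208.,  60.]), array([659., 220., 120.]), array([647., 233., 180.])]
(390, 210) [array([690., 130.,   0.]), array([678., 150.,  60.]), array([665., 170., 120.]), array([652., 190., 180.])]
(413, 243) [array([729.,  59.,   0.]), array([712.,  88.,  60.]), array([694., 117., 120.]), array([677., 145., 180.])]
175 95 [371. 446.]
175 150 [364. 361.]
175 200 [358. 279.]
190 95 [351. 434.]
190 150 [344. 350.]
190 200 [337. 269.]
215 95 [320. 416.]
215 150 [312. 332.]
215 200 [304. 251.]
```

View pics/sc.png

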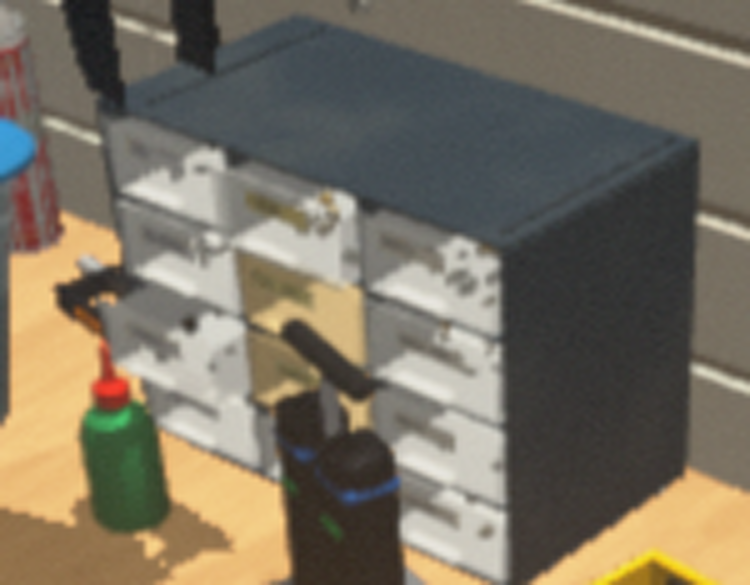

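Request:
{"op": "apply_moves", "data": {
  "increments": [
    [[0,0,-0.5],[0,0,-7.5],3.4],
    [[0,0,-0.5],[0,0,-7.5],3.4],
    [[0,0,0],[0,0,0],3.4],
    [[0,0,0],[0,0,0],3.4],
    [[0,0,0],[0,0,0],3.4]
  ]
}}

```text
t: 4.85
eef_pos: [560.9, 229.0, 338.1]
tcp_rot: [-1.564, -0.26, -1.697]
ft_force: [-0.0, -0.2, -0.5]
opening: 0.357
```

Run:
```python
from h import *
go(-176,183,18,-np.pi/2,np.radians(15))
```

```text
t 4.85 bay [-181.7  194.6] z 338.1 F [-0.  -0.2 -0.5] op 0.36
 rotvec deg [-0.28 -0.34 -0.11]  shift cm cur axes [-7.1  31.24  0.38]  target axes [-7.16 31.22  0.57]
 lean dir (back of tool, world) [0.03 0.26 0.97]
```

Request:
{"op": "apply_moves", "data": {
  "increments": [
    [[-0.8,4,0],[0,0,0],3.4],
    [[-0.8,4,0.2],[0,0,0],3.4],
    [[-0.8,4,0],[0,0,0],3.4],
    [[-0.8,4,0.2],[0,0,0],3.4],
    [[-0.8,4,0],[0,0,0],3.4]
  ]
}}

```text
t: 5.48
eef_pos: [567.5, 214.1, 134.1]
tcp_rot: [-1.555, -0.248, -1.705]
ft_force: [1.2, 0.1, -0.8]
opening: 0.357
```

Run:
```python
from h import *
go(-176,183,18,-np.pi/2,np.radians(15))
```

```text
t 5.47 bay [-173.4  180.7] z 134.1 F [ 1.2  0.1 -0.8] op 0.36
 rotvec deg [-0.73 -0.77 -0.79]  shift cm cur axes [-3.07 11.2  -0.45]  target axes [-3.23 11.16 -0.26]
 lean dir (back of tool, world) [0.03 0.26 0.97]
```

Request:
{"op": "apply_moves", "data": {
  "increments": [
    [[-0.7,2.6,-0.2],[-0.7,-0.7,-0.8],3.4],
    [[-0.8,2.6,-0.1],[0,0,0],3.4],
    [[-0.7,2.6,0],[0,0,0],3.4],
    [[-0.7,2.2,0],[0,0,0],3.4],
    [[-0.3,1.0,0],[0,0,0],3.4]
  ]
}}

```text
t: 6.1
eef_pos: [565.8, 214.1, 15.4]
tcp_rot: [-1.571, -0.257, -1.699]
ft_force: [0.1, -0.3, -0.1]
opening: 0.359
```

Run:
```python
from h import *
go(-176,150,18,-np.pi/2,np.radians(15))
```

```text
t 6.1 bay [-175.1  180.4] z 15.4 F [ 0.1 -0.3 -0.1] op 0.36
 rotvec deg [ 0.14 -0.47 -0.27]  shift cm cur axes [ 3.01  0.52 -0.07]  target axes [ 3.    0.54 -0.09]
 lean dir (back of tool, world) [0.03 0.26 0.97]
```

Request:
{"op": "apply_moves", "data": {
  "increments": [
    [[0.8,0.1,0],[0,0,0],3.4],
    [[0.8,0.2,0],[0,0,0],3.4],
    [[0.8,0.2,0],[0,0,0],3.4],
    [[0.8,0.2,0],[0,0,0],3.4],
    [[0.8,0.2,0],[0,0,0],3.4]
  ]
}}

```text
t: 6.72
eef_pos: [562.5, 173.6, 20.9]
tcp_rot: [-1.563, -0.247, -1.704]
ft_force: [0.7, 5.6, -2.9]
opening: 0.355
```

```bash
cat >> h.py <<'E'
def look(n=None):
    """caddy pose in bay frame from the case top (hull of grey) in top picture + nets"""
    p=read_camera("top")
    print("net top",[(np.round(tobay(w(p,d["point"]))),round(w(p,d["point"])[2]),round(d["confidence"],2)) for d in nets.mark_of(p,"caddy")[:2]])
    q=read_camera("scene")
    print("net scene",[(np.round(tobay(w(q,d["point"]))),round(w(q,d["point"])[2]),round(d["confidence"],2)) for d in nets.mark_of(q,"caddy")[:2]])
    if n:
        a=cv2.resize(p["img"][140:270,250:400],None,fx=4,fy=4,interpolation=cv2.INTER_CUBIC);b=q["img"][130:300,200:400]
        b=cv2.resize(b,None,fx=1,fy=1);o=np.zeros((520,800,3),np.uint8);o[:,:600]=a;o[:170,600:]=b;cv2.imwrite("pics/"+n,o[:,:,::-1])
def cpix(u,v):
    p=read_camera("top");return tobay(pix(p,(250+u/4,140+v/4),60))
E
python3 - <<'E'
from h import *
go(-176,67,18,-np.pi/2,np.radians(15));look("p1.png")
E
```

```text
t 6.72 bay [-173.5  139.9] z 20.9 F [ 0.7  5.6 -2.9] op 0.36
 rotvec deg [-0.23 -0.74 -0.82]  shift cm cur axes [ 7.    2.07 -0.16]  target axes [ 6.96  2.17 -0.25]
 lean dir (back of tool, world) [0.03 0.26 0.97]
net top [(array([-159.,   71.]), 2, 0.63), (array([-272., -216.]), -2, 0.19)]
net scene [(array([-155.,   67.]), -3, 0.76)]
```

View pics/p1.png

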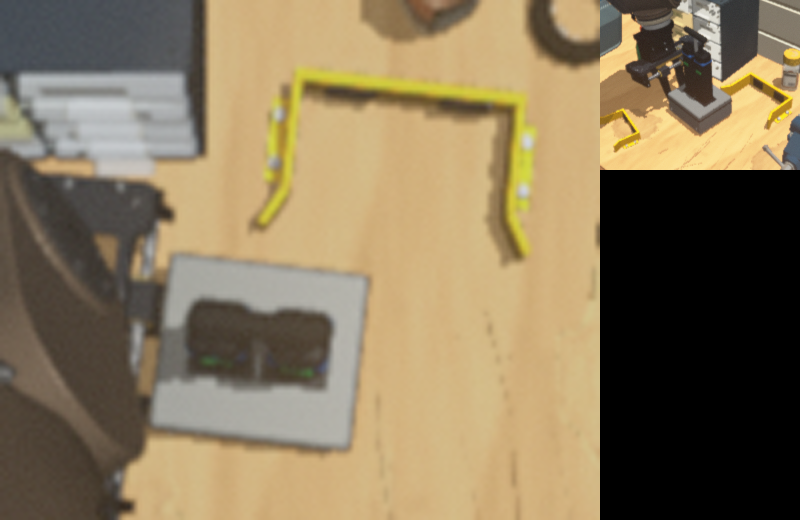

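The caddy is still upright and now lies parallel to the bay, with its front edge from (175,253) to (370,277) clear of the flares. I keep sliding it right.

Request:
{"op": "apply_moves", "data": {
  "increments": [
    [[0.8,0.25,0],[0,-0.5,-0.7],3.4],
    [[0.8,0.25,0],[0,0,0],3.4],
    [[0.8,0.25,0],[0,0,0],3.4],
    [[0.8,0.25,0],[0,0,0],3.4],
    [[0.8,0.25,0],[0,0,0],3.4]
  ]
}}

```text
t: 7.55
eef_pos: [559.4, 135.1, 20.7]
tcp_rot: [-1.559, -0.254, -1.694]
ft_force: [0.3, 7.7, -0.5]
opening: 0.359
```

Run:
```python
from h import *
go(-176,67,18,-np.pi/2,np.radians(15));look()
```

```text
t 7.55 bay [-171.9  101.3] z 20.7 F [ 0.3  7.7 -0.5] op 0.36
 rotvec deg [-0.64 -0.16 -0.42]  shift cm cur axes [ 3.25  1.12 -0.41]  target axes [ 3.24  1.14 -0.41]
 lean dir (back of tool, world) [0.03 0.26 0.97]
net top [(array([-156.,   29.]), 3, 0.63)]
net scene [(array([-156.,   32.]), 0, 0.6)]
```

Request:
{"op": "apply_moves", "data": {
  "increments": [
    [[0.7,0.25,-0.1],[-0.6,0,-0.4],3.4],
    [[0.7,0.25,-0.1],[0,0,0],3.4],
    [[0.7,0.25,-0.1],[0,0,0],3.4],
    [[0.6,0.2,0],[0,0,0],3.4],
    [[0.3,0.1,0],[0,0,0],3.4]
  ]
}}

```text
t: 8.38
eef_pos: [556.2, 108.4, 20.4]
tcp_rot: [-1.56, -0.255, -1.693]
ft_force: [0.9, 8.0, 0.3]
opening: 0.356
```

Run:
```python
from h import *
go(-176,67,18,-np.pi/2,np.radians(15));look("p2.png")
```

```text
t 8.38 bay [-172.    74.3] z 20.4 F [0.9 8.  0.3] op 0.36
 rotvec deg [-0.59 -0.11 -0.37]  shift cm cur axes [ 0.65  0.41 -0.41]  target axes [ 0.65  0.42 -0.4 ]
 lean dir (back of tool, world) [0.03 0.26 0.97]
net top [(array([-154.,    5.]), 0, 0.63)]
net scene [(array([-156.,    5.]), -2, 0.82)]
```

View pics/p2.png

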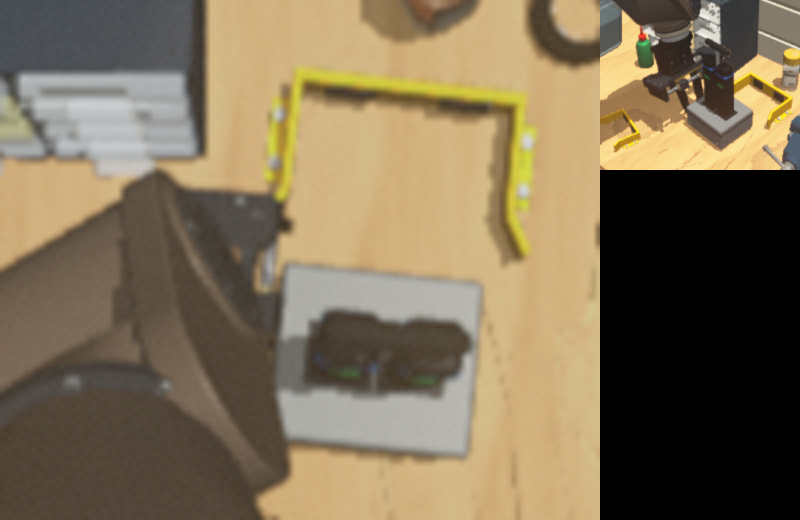

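Run:
```python
from h import *
p=read_camera("top");c=np.array([tobay(pix(p,(250+u/4,140+v/4),60)) for u,v in((287,263),(482,284),(466,456),(279,438))])
print(np.round(c),c.mean(0),"yaw",np.arctan2(*(c[1]-c[0]))-0, np.arctan2(*(c[0]-c[3])[::-1]))
```

```text
[[-111.   60.]
 [-110.  -50.]
 [-206.  -51.]
 [-208.   53.]] [-158.66975714    2.82267856] yaw 3.131286082189387 0.07083264998581418
```

Request:
{"op": "apply_moves", "data": {
  "increments": [
    [[0.5,0.2,-0.2],[-0.5,0,0],3.4],
    [[0.2,0,0],[0,0,0],3.4],
    [[-0.8,-0.2,0],[0,0,0],3.4],
    [[-1.2,-1,0],[0,0,0],3.4],
    [[-1,-5,0],[0,0,0],3.4]
  ]
}}

```text
t: 9.25
eef_pos: [558.2, 148.1, 72.2]
tcp_rot: [-1.573, -0.257, -1.692]
ft_force: [0.1, 0.9, -0.1]
opening: 0.359
```

Request:
{"op": "apply_moves", "data": {
  "increments": [
    [[0,-5,0],[0,0,0],5],
    [[0,-5,0],[0,0,0],5],
    [[0,-5,-1],[0,0,7.5],5],
    [[0,-4,-2],[0,0,7.5],5],
    [[0,-3,-3],[0,0,0],5]
  ]
}}

```text
t: 9.88
eef_pos: [502.6, 205.1, 297.0]
tcp_rot: [-1.573, 0.015, -1.686]
ft_force: [0.1, 0.3, -0.0]
opening: 0.527
```

Run:
```python
from h import *
go(-250,2,280,0,0);look()
print(readout.state()["joints"])
```

```text
t 9.88 bay [-236.7  163.9] z 297.0 F [ 0.1  0.3 -0. ] op 0.53
 rotvec deg [ -0.58 -89.71  -0.76]  shift cm cur axes [16.21  1.46 -1.41]  target axes [ -1.33   1.7  -16.19]
 lean dir (back of tool, world) [-0. -0.  1.]
net top [(array([-156.,   -1.]), 0, 0.82), (array([-158.,   -1.]), 59, 0.49)]
net scene [(array([-158.,   -1.]), 0, 0.85)]
[0.25993768 0.29679511 1.64919632 0.01332668 1.19318463 0.36838796]
```

Request:
{"op": "apply_moves", "data": {
  "increments": [
    [[3,0,-1],[0,-10,0],5],
    [[3,0,-1.5],[0,-10,0],5],
    [[2.5,0,-2],[0,-10,0],5],
    [[0,0,0],[0,-10,0],5],
    [[0,0,0],[0,-10,0],5]
  ]
}}

```text
t: 10.7
eef_pos: [463.3, 115.2, 287.7]
tcp_rot: [-1.573, 0.017, -0.783]
ft_force: [-0.8, 0.2, 0.9]
opening: 0.524
```

Request:
{"op": "apply_moves", "data": {
  "increments": [
    [[0,0,0],[0,-10,0],5],
    [[0,0,0],[0,-10,0],5],
    [[0,0,0],[0,-10,0],5],
    [[0,0,0],[0,-9.7,0],5],
    [[0,0,0],[0,0,-7.5],5]
  ]
}}

```text
t: 11.32
eef_pos: [466.0, 115.6, 280.3]
tcp_rot: [-1.565, -0.105, -0.064]
ft_force: [0.2, 0.5, -0.3]
opening: 0.524
```

Run:
```python
from h import *
go(-232,0,18,0,np.radians(15))
print(readout.state()["joints"])
```

```text
t 11.32 bay [-262.3   70.7] z 280.3 F [ 0.2  0.5 -0.3] op 0.52
 rotvec deg [-0.94  3.14 -9.02]  shift cm cur axes [-0.12 26.31 -7.39]  target axes [-3.86 26.12 -7.07]
 lean dir (back of tool, world) [-0.26  0.03  0.97]
[ 0.11239665  0.17239469  1.86725458 -0.01458347  0.99796843 -1.3876222 ]
```

Request:
{"op": "apply_moves", "data": {
  "increments": [
    [[0,0,-2.4],[-0.5,3.1,0],5],
    [[0,0,-2.4],[0,0,0],5],
    [[0,0,-2.3],[0,0,0],5],
    [[0,2,0],[0,0,0],5],
    [[0,2,0],[0,0,0],5]
  ]
}}

```text
t: 11.95
eef_pos: [463.5, 43.3, 234.1]
tcp_rot: [-1.57, -0.096, -0.117]
ft_force: [0.9, -0.3, 0.3]
opening: 0.523
```

Run:
```python
from h import *
go(-238,-1,18,0,np.radians(6))
print(readout.state()["joints"])
```

```text
t 11.95 bay [-256.2   -1.4] z 234.1 F [ 0.9 -0.3  0.3] op 0.52
 rotvec deg [-0.09  0.18 -0.51]  shift cm cur axes [-0.26 21.69  0.  ]  target axes [-0.45 21.68  0.04]
 lean dir (back of tool, world) [-0.1   0.01  0.99]
[-0.04562116  0.20466238  1.96252007 -0.00717732  0.87879612 -1.49536212]
```

Request:
{"op": "apply_moves", "data": {
  "increments": [
    [[-0.1,4.3,0],[0,0,0],5],
    [[-0.1,4.3,0],[0,0,0],5],
    [[0,4.3,0],[0,0,0],5],
    [[0,4.3,0],[0,0,0],5],
    [[0,4,0],[0,0,0],5]
  ]
}}

```text
t: 12.58
eef_pos: [482.5, 41.9, 11.7]
tcp_rot: [-1.57, -0.089, -0.115]
ft_force: [0.9, 0.0, -0.6]
opening: 0.525
```

Run:
```python
from h import *
go(-219,-1,20,0,np.radians(6))
print(readout.state()["joints"]);look()
```

```text
t 12.57 bay [-237.2   -0.5] z 11.7 F [ 0.9  0.  -0.6] op 0.53
 rotvec deg [-0.06  0.26 -0.92]  shift cm cur axes [ 1.88 -0.66 -0.06]  target axes [ 1.9  -0.63 -0.05]
 lean dir (back of tool, world) [-0.1   0.01  0.99]
[-0.04679484  0.60921827  2.13286869 -0.01798128  0.3110632  -1.48537607]
net top [(array([-156.,   -0.]), -2, 0.6)]
net scene [(array([-156.,   -1.]), -2, 0.87), (array([-1.,  2.]), -2, 0.42)]
```

Request:
{"op": "apply_moves", "data": {
  "increments": [
    [[0.8,-0.5,0],[0,0,-0.8],5],
    [[0.8,0,0],[0,0,0],5],
    [[0.9,0.1,0],[0,0,0],5],
    [[0.9,0.1,0],[0,0,0],5],
    [[0.9,0.1,0],[0,0,0],5]
  ]
}}

```text
t: 13.4
eef_pos: [523.4, 37.3, 24.9]
tcp_rot: [-1.571, -0.098, -0.115]
ft_force: [-7.0, 1.8, -0.3]
opening: 0.526
```

Run:
```python
from h import *
go(-110,0,20,0,np.radians(6))
look()
```

```text
t 13.4 bay [-196.    -0.2] z 24.9 F [-7.   1.8 -0.3] op 0.53
 rotvec deg [-0.04  0.31 -0.4 ]  shift cm cur axes [ 8.51  1.33 -0.03]  target axes [8.5  1.39 0.02]
 lean dir (back of tool, world) [-0.1   0.01  0.99]
net top [(array([-134.,   -3.]), 2, 0.93)]
net scene []
```

Request:
{"op": "apply_moves", "data": {
  "increments": [
    [[0.8,0.4,0],[0,0.3,-0.4],5],
    [[0.8,0.3,0],[0,0,0],5],
    [[0.8,0.2,0],[0,0,0],5],
    [[0.8,0.2,0],[0,0,0],5],
    [[0.8,0.2,0],[0,0,0],5]
  ]
}}

```text
t: 14.22
eef_pos: [555.7, 33.4, 16.5]
tcp_rot: [-1.571, -0.086, -0.119]
ft_force: [-11.7, 1.2, 5.5]
opening: 0.525
```

Run:
```python
from h import *
go(-110,0,20,0,np.radians(6))
look("p3.png")
```

```text
t 14.22 bay [-163.4   -0.2] z 16.5 F [-11.7   1.2   5.5] op 0.52
 rotvec deg [ 0.02  0.04 -1.06]  shift cm cur axes [5.35 0.11 0.01]  target axes [5.35 0.21 0.02]
 lean dir (back of tool, world) [-0.1   0.01  0.99]
net top [(array([-102.,   -1.]), 0, 0.73), (array([ 70., -10.]), -1, 0.18)]
net scene [(array([-101.,   -5.]), -3, 0.66)]
```

View pics/p3.png

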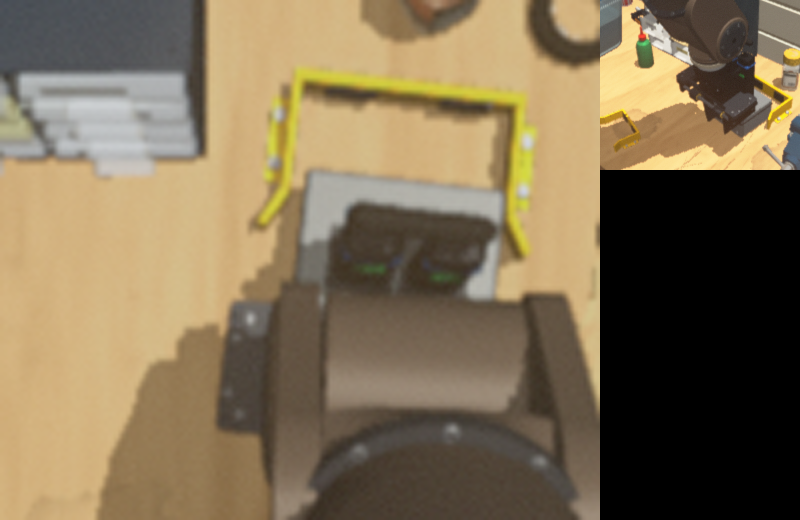

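The caddy's front edge is between the guides, from (310,172) to (505,192), and it is upright and square. On toward the stop.

Request:
{"op": "apply_moves", "data": {
  "increments": [
    [[0.8,0,0],[0,0,-0.5],5],
    [[0.8,0.1,0],[0,0,0],5],
    [[0.8,0.1,0],[0,0,0],5],
    [[0.8,0.1,0],[0,0,0],5],
    [[0.8,0.1,0],[0,0,0],5]
  ]
}}

```text
t: 15.05
eef_pos: [590.1, 29.2, 16.0]
tcp_rot: [-1.572, -0.081, -0.119]
ft_force: [-10.0, 1.0, 5.8]
opening: 0.529
```

Run:
```python
from h import *
go(-110,0,20,0,np.radians(6))
look()
```

```text
t 15.05 bay [-128.8   -0.2] z 16.0 F [-10.    1.    5.8] op 0.53
 rotvec deg [ 0.07  0.07 -1.37]  shift cm cur axes [ 1.91 -0.25  0.01]  target axes [ 1.91 -0.2   0.02]
 lean dir (back of tool, world) [-0.1   0.01  0.99]
net top [(array([-67.,  -2.]), 3, 0.86)]
net scene [(array([-69.,  -2.]), -1, 0.67)]
```

Request:
{"op": "apply_moves", "data": {
  "increments": [
    [[0.6,0,0],[0,0,-0.5],5],
    [[0.6,0,0],[0,0,0],5],
    [[0.5,0,0],[0,0,0],5],
    [[0.5,0,0],[0,0,0],5],
    [[0.5,0,0],[0,0,0],5]
  ]
}}

```text
t: 15.88
eef_pos: [607.2, 27.1, 16.2]
tcp_rot: [-1.573, -0.066, -0.118]
ft_force: [-24.1, 4.0, 2.5]
opening: 0.529
```

Run:
```python
from h import *
go(-110,0,20,0,np.radians(6))
look()
```

```text
t 15.88 bay [-111.6   -0.3] z 16.2 F [-24.1   4.    2.5] op 0.53
 rotvec deg [ 0.14  0.1  -2.23]  shift cm cur axes [ 0.18 -0.37  0.03]  target axes [ 0.2  -0.36  0.03]
 lean dir (back of tool, world) [-0.1   0.01  0.99]
net top [(array([-47.,  -2.]), 2, 0.77), (array([-2., -0.]), 0, 0.33)]
net scene [(array([-51.,  -2.]), -2, 0.85), (array([-136.,  321.]), 1, 0.58)]
```

Request:
{"op": "apply_moves", "data": {
  "increments": [
    [[0.6,0,0],[0,0,0],5],
    [[0.6,0,0],[0,0,0],5],
    [[0,0,0],[0,0,0],5],
    [[-1,0,0],[0,0,0],5],
    [[-2,0,0],[0,0,0],5]
  ]
}}

```text
t: 16.7
eef_pos: [577.8, 30.7, 15.5]
tcp_rot: [-1.574, -0.042, -0.118]
ft_force: [-0.1, 0.5, -0.2]
opening: 0.523
```

Request:
{"op": "apply_moves", "data": {
  "increments": [
    [[-2,-2,0],[0,0,0],5],
    [[-2,-4,0],[0,0,0],5],
    [[-3,-5,0],[0,0,0],5],
    [[-1,-5,0],[0,0,0],5],
    [[0,-5,0],[0,0,0],5]
  ]
}}

```text
t: 17.32
eef_pos: [485.2, 42.1, 226.4]
tcp_rot: [-1.574, -0.045, -0.118]
ft_force: [1.2, -0.0, 0.4]
opening: 0.525
```

Run:
```python
from h import *
go(-240,0,250,0,np.radians(6))
look("p4.png")
```

```text
t 17.32 bay [-2.345e+02  1.000e-01] z 226.4 F [ 1.2 -0.   0.4] op 0.52
 rotvec deg [ 0.19  0.12 -3.39]  shift cm cur axes [-0.45 -2.38 -0.02]  target axes [-0.31 -2.4  -0.01]
 lean dir (back of tool, world) [-0.1   0.01  0.99]
net top [(array([-50.,   0.]), 1, 0.76)]
net scene [(array([-52.,  -1.]), -1, 0.67)]
```

View pics/p4.png

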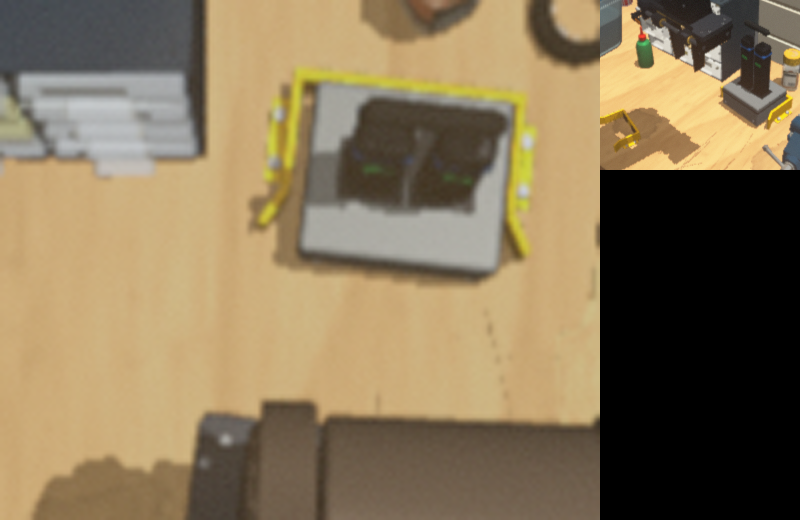

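The caddy is home: upright, parallel to the stop bar from (297,75) to (522,97), and between the guides. I check the other objects, then hand in.

Run:
```python
from h import *
p=read_camera("top")
for th in("grease_tub","lube_bottle","jar_grease"):print(th,[np.round(w(p,d["point"])) for d in nets.mark_of(p,th)[:1]])
# rear edge of the case top -> yaw
a,b=[tobay(pix(p,(250+u/4,140+v/4),60)) for u,v in((301,250),(495,271))];print(a,b,"yaw",np.arctan2(a[0]-b[0],a[1]-b[1])*-1)
print(readout.state()["t"],env.job_done())
```

```text
grease_tub [array([ 420., -169.,   -2.])]
lube_bottle [array([617., 347.,  -0.])]
jar_grease [array([786.,  -6.,  -2.])]
[-102.42314049   52.93170913] [-101.36137713  -56.89108129] yaw 0.009667668047187444
the job is handed in; nothing more can be done
17.725 None
```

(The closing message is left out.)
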